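# Fit the cup head on the vortex mixer and hold it down

### The arm

A 6-joint arm with a two-finger parallel gripper is mounted at the origin on the work surface. World frame = base frame: x ahead of the robot, y to its left, z up, the work surface at z = 0. Lengths are in mm, angles in rad, forces in N, time in s.
With the tool pointing down it reaches from about 300 to 825 mm from the base axis. Payload 5.4 kg.
Tool frame: the origin (TCP) lies on the centre line of the jaws, within the pads' length; the fingertips stand 11 mm ahead of it and the grasp point (between the pads) lies 8 mm behind it (bot.tip_extent is the distance from the TCP to the fingertips, in mm); z points along the fingers, y is the line along which they close (so a half turn about z gives the same grasp; the last joint's range is limited). The gripper opens to 92 mm and grips with 3 to 60 N. Pads are 20 mm wide; open, the fingers measure 128 mm over their backs; the gripper's body (75 mm by 189 mm) begins 69 mm behind the grasp point.
Start: joints at [0.941, 0.158, 1.597, -0, 1.386, -0.21], TCP at [234.365, 525.052, 225.601] pointing down, gripper open.
Joint ranges: [-2.91, 2.91], [-0.94, 2.29], [0.18, 2.7], [-1.29, 4.43], [0.17, 2.64], [-3, 3]. Speed limits (rad/s): [2.57, 2.57, 3.14, 3.14, 3.14, 3.14].

### API

Orientations are given as a rotation vector (axis times angle).
In Python, from station import bot, imaging gives the robot as it stands. The module is installed in compiled form; this text tells all that it offers.
- The arm moves only by the tool play_rows, never from a script. Its argument "motion" is a list of rows, each an object with "jaw": the closure, from 0 (fully open) to 1 (shut); "travel": the shift along the world's x, y, z in m, a list of three; "delta_rot": the turn, a rotation vector about the world's x, y, z in rad, a list of three. In form: [{"jaw": jaw, "travel": [dx, dy, dz], "delta_rot": [wx, wy, wz]}, ...]. A call has 1 to 8 rows; each row is the pose to reach, as a shift and turn from the pose commanded when the call began; what a row does not reach only later rows make up. A row lasts 1/12 s, in which the tool goes at most 41.7 mm and 7.16 degrees, less where a joint would pass 70% of its speed; a pose out of reach is approached as far as the arm can. A call with a gripper value outside its range is refused whole. The fingers move at their own pace and stop on an object; "squeeze" is the grip in N (left out, the last holds). Time passes only in rows, so rows that repeat a pose let the fingers close. It gives the time, the measured TCP pose, the force, the opening and the grip force at its end, in the units of the state.
- bot.observe(): the state, without advancing time (a new reading comes with each control period).
- imaging.read_camera(name): name is "scene" or "top"; returns the picture (420x560x3 uint8, red, green, blue); there is no depth.
- imaging.get_calibration(name): a dict with "K" (3x3 intrinsics, pixels), "camera_from_world" (4x4, takes a point from world to camera coordinates). Camera axes: x right, y down, z forward; pixel columns grow to the right and rows downward; lengths in mm; the calibration is good to about 2 mm. A picture is of the moment at which its call begins. get_calibration takes no time and is no camera call.
- bot.job_done(): hands the job in; it is judged then, once.
The state is a dict: "time_s": time; "q": joint angles; "qvel": joint speeds; "joint_torque": joint torques, N m; "ee_pos": TCP position; "orientation": TCP orientation; "ft_force": force on the tool from outside, world axes, zero at the start; "moment": the same for the moment, N m; "finger_gap": finger opening in mm; "grasp_force": force on a finger pad.
Only numpy, scipy, OpenCV 4.12 (cv2) and the standard library are available. Lean on these libraries where they do the work, as an engineer would, in place of code of your own. Each camera call takes 0.05 s, during which the arm holds its last target. There are 200 camera calls.

### The job

Fit the cup head (the knurled collar with the rubber cup) on the vortex mixer: lower it upright over the drive shaft and turn it by its collar, pressing only lightly, until its hidden keyways drop over the drive pins - do not push the mixer's touch plate down to its switch before the head has dropped. Then press the head fully down, as for a touch-start run, and finish while still holding it down with the gripper; leave the rack, bottle, kit box and the other, flat head where they are.

Things in the scene. Friction and masses are not known exactly. Their poses are not given: they have to be found in the camera images.
- cup_head: Loose mixer head, about 0.15 kg, upright on the bench: a round straight-knurled aluminium collar, diameter 52 mm and 34 mm high, with an open black rubber cup (diameter 42 to 47 mm) on top, up to 50 mm. Grip it across the collar. Origin: centre of the underside; z up along its axis.
- bore (a point): Centre of the cup head's underside, the mouth of its blind bore: diameter 21 mm, 28 mm deep. Three keyways, 9 mm wide, 10 mm deep, reaching out to 20 mm from the axis, open to the underside but hidden inside the collar, lie along the head's x axis and at 120 and 240 degrees from it. Axes as the head's.
- mixer: Vortex mixer, fixed to the bench: white round housing, diameter 128 mm at the foot, 98 mm high, black rubber boot on top up to 107 mm, a grey block with dial and rocker switch on its front (own -x), to 79 mm from the axis. Origin: centre of its underside; its z axis is the upright drive axis. Above the boot is a round steel touch plate, diameter 40 mm, that carries the drive shaft.
- seat (a point): Point on the drive axis at the upper face of the touch plate while not pressed, 120 mm above the bench; axes as the mixer's. A head not yet keyed rests on the drive pins, its underside 8 mm above the plate. Turned (at most 120 degrees, either way) until its keyways are within about 8 degrees of the pins, it can sink 8 mm, onto the plate.
- shaft_top (a point): Top of the steel drive shaft, on its axis, 24 mm above the unpressed plate. Shaft diameter 18 mm, its top 7 mm tapered to 10 mm. Three radial pins, 5 mm thick, 120 degrees apart, reach 15.5 mm from the axis, tops 8 mm above the plate. Shaft and pins start at an unknown angle (these axes are the mixer's) and are stiff to turn: 0.4 N m.
- touch (a joint): How far the touch plate, with shaft and pins, is pressed down, in m: 0 at rest, 0.006 at its stop. A spring holds it up: it starts to move at 3 N and takes 1.5 N more per mm (9 N at 4 mm, 12 N at the stop). The mixer's touch switch closes at 4 mm.
- flat_head: Bystander, loose: the mixer's flat platform head, a low disc of diameter 76 mm, 27 mm high, black rubber top. Origin: centre of the underside.
- rack: Bystander, loose: steel tube rack, 76 x 192 mm and 70 mm high, with capped blood tubes up to 103 mm. Origin: centre of the underside; long side along y.
- bottle: Bystander, loose: white plastic reagent bottle, diameter 62 mm, 125 mm high. Origin: centre of the underside.
- kit_box: Bystander, loose: paper reagent kit box, 85 x 125 x 62 mm. Origin: centre of the underside.
There are look-alikes about, which are no part of the job. There is more than one size of the mixer; the job needs the middle-sized.

How it is judged (in metres and radians):
On the way, in this order (a step that is already met when the one before it is completed fails the run):
1. the cup head is lowered upright over the drive shaft (z of cup_head in the frame of seat below 0.019 m and horizontal distance between cup_head and seat below 0.004 m and angle between cup_head's own z axis and vertical below 0.2 rad).
2. its keyways have dropped over the drive pins (z of cup_head in the frame of seat below 0.0015 m and horizontal distance between cup_head and seat below 0.004 m).
At the end, for the whole second after the job is handed in: The cup head is upright (0.1 rad), centred on the drive axis (4 mm), keyed and pressed down: touch plate over 4 mm down, underside 3.5 mm or more below the seat point; it is still and the fingers hold it (over 2 N). The other four things are within 25 mm of their start (z of cup_head in the frame of seat below -0.0035 m and horizontal distance between cup_head and seat below 0.004 m and angle between cup_head's own z axis and vertical below 0.1 rad and value of joint touch above 0.004 m and contact force between the fingers and cup_head above 2 N and linear speed of cup_head below 0.02 m/s and distance of each of flat_head, rack, bottle, kit_box from where it was at the start of the episode below 0.025 m); the arm keeps its last pose, push and grip.
It fails at once if the touch plate is pressed down to its switch (4 mm) before the cup head has dropped over the pins (value of joint touch above 0.004 m and z of cup_head in the frame of seat above 0.0025 m).
It fails at once if the flat head, rack, bottle or kit box is knocked away (25 mm) or over (distance of any of flat_head, rack, bottle, kit_box from where it was at the start of the episode above 0.025 m or angle between any of flat_head, rack, bottle, kit_box's own z axis and vertical above 0.3 rad).
It also fails if it takes over 64 s, if anything falls off the work surface, if the arm or the gripper's body presses on something with over 40 N, if the wrist force passes 120 N, or if a joint passes its speed limit or range.

## Working session

There is one attempt and no reset: what is moved stays moved. The work goes in short steps, Python scripts to look and compute and a tool call to move; the robot and the scene stay as the last step left them, time stands still between calls to the robot, and variables do not carry over. Pictures are saved under pics/ and viewed, at most 10 in all, crops included, and the job is handed in when it is done.

Besides the shell and the picture viewer there is one more tool, called in YAML: its name, and indented under it one key for each argument. play_rows: Moves the arm, as the interface text tells. Its arguments: {"type":"object","properties":{"motion":{"type":"array"},"squeeze":{"type":"number"}},"required":["motion"]}

```bash
mkdir -p pics
cat > h.py <<'E'
import numpy as np, cv2
from station import bot, imaging
def grab(n,f):
    im=imaging.read_camera(n); cv2.imwrite('pics/'+f,im[:,:,::-1]); return im
def ray(n,u,v,z):
    c=imaging.get_calibration(n); T=c['camera_from_world']; R,t=T[:3,:3],T[:3,3]
    d=R.T@np.linalg.solve(c['K'],[u,v,1.]); o=-R.T@t
    return (o+d*(z-o[2])/d[2]).round(1)
def proj(n,p):
    c=imaging.get_calibration(n); q=c['K']@(c['camera_from_world']@[*p,1])[:3]
    return (q[:2]/q[2]).round(1)
E
python3 - <<'E'
from h import *
grab('scene','s0.png');grab('top','t0.png')
for n in('scene','top'):
    T=imaging.get_calibration(n)['camera_from_world']; print(n,imaging.get_calibration(n)['K'][0,0],-T[:3,:3].T@T[:3,3],T[2,:3])
print(bot.observe())
E
```

```text
scene 379.8533485192683 [1184.78035937  154.47645047  834.93414081] [-0.6392467  -0.15280534 -0.75366716]
top 451.6478309902479 [ 541.85043894    6.19007976 1211.08940783] [ 0.03724115 -0.01046736 -0.99925149]
{'time_s': 0.1, 'q': array([ 9.40888554e-01,  1.58970172e-01,  1.59806742e+00, -1.94405311e-05,
        1.38620692e+00, -2.10088808e-01]), 'qvel': array([-0.00119181, -0.00162716, -0.00203887, -0.0010011 ,  0.00058704,
       -0.00344291]), 'joint_torque': array([-3.07103055e-04, -3.86504638e+01, -3.22959888e+01,  7.02820485e-02,
        3.39493097e-02, -6.12420672e-05]), 'ee_pos': array([234.06446775, 524.61876863, 224.7457452 ]), 'orientation': array([-6.54475557e-01, -3.07199258e+00,  2.38096843e-03]), 'ft_force': array([-0.25025326,  0.25237651,  0.51481647]), 'moment': array([ 0.02375006,  0.00604877, -0.07200723]), 'grasp_force': 0.0, 'finger_gap': 92.04386150239331}
```

View pics/s0.png

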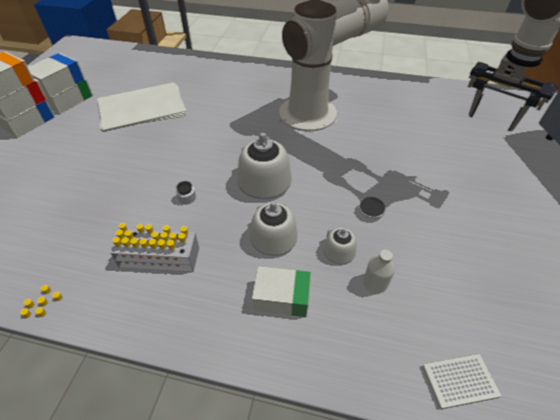

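View pics/t0.png

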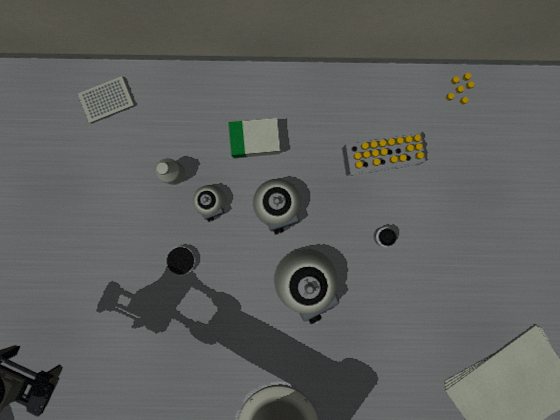

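The middle mixer is at about (277,203) in the top view and (274,228) in the scene view. The cup head is at (386,236) top and (185,191) scene. The large mixer (308,285) and the small one (208,201) are the look-alikes. I'll zoom in on both targets.

Run:
```python
from h import *
t=cv2.imread('pics/t0.png');s=cv2.imread('pics/s0.png')
def crop(im,u,v,r,k): return cv2.resize(im[v-r:v+r,u-r:u+r],(300,300),interpolation=cv2.INTER_CUBIC)
a=np.hstack([crop(t,277,203,30,0),crop(t,386,236,20,0)]);b=np.hstack([crop(s,274,225,30,0),crop(s,185,191,20,0)])
cv2.imwrite('pics/z.png',np.vstack([a,b]))
for n,u,v,z in [('top',277,201,120),('scene',273,209,144),('top',386,236,40),('scene',185,187,50)]: print(n,z,ray(n,u,v,z))
```

```text
top 120 [587.9   9.  120. ]
scene 144 [604.1  13.1 144. ]
top 40 [ 503.3 -274.5   40. ]
scene 50 [ 501.1 -272.3   50. ]
```

View pics/z.png

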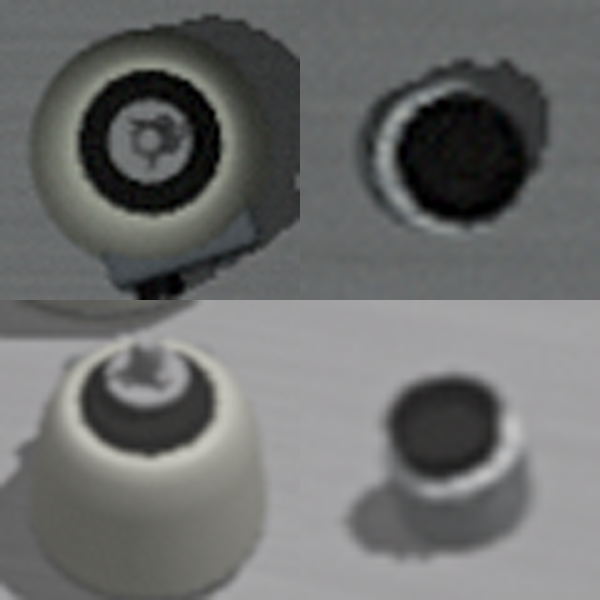

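The top row shows the plate, shaft and pins at crop (150,140) and the black cup top at crop (462,158). Next I'll get sub-pixel centroids and check them across both views.

Run:
```python
from h import *
def dark(f,u,v,r,th,z,n,k=0):
    g=cv2.cvtColor(cv2.imread('pics/'+f),cv2.COLOR_BGR2GRAY)[v-r:v+r,u-r:u+r]
    g=cv2.resize(g,None,fx=8,fy=8,interpolation=cv2.INTER_CUBIC)
    cs=cv2.findContours((g<th).astype(np.uint8),cv2.RETR_CCOMP if k else 0,1)
    if k:
        cc=[c for c,h in zip(cs[0],cs[1][0]) if h[3]>=0]
    else: cc=cs[0]
    c=max(cc,key=cv2.contourArea); e=cv2.fitEllipse(cv2.convexHull(c))
    p=np.array(e[0])/8-.44+[u-r,v-r]; print(n,z,p.round(2),'ax',np.array(e[1])/8,ray(n,*p,z))
    return p
for th in(35,50): dark('t0.png',386,236,18,th,50,'top')
for th in(60,75,90): dark('s0.png',185,187,13,th,50,'scene')
for th in(40,60): dark('t0.png',277,201,18,th,107,'top'); dark('t0.png',277,201,18,th,120,'top',1)
for th in(80,100): dark('s0.png',273,214,18,th,107,'scene'); dark('s0.png',273,214,18,th,120,'scene',1)
for p in([590,9,120],[590,9,144],[500,-274,50],[500,-274,0]): print(p,proj('top',p),proj('scene',p))
for n,u,v,z in [('top',308,285,150),('top',385,155,70)]: print(ray(n,u,v,z))
```

```text
top 50 [387.27 236.58] ax [16.65629387 17.37885857] [ 502.2 -275.4   50. ]
top 50 [387.55 236.52] ax [17.18075943 18.29656029] [ 502.4 -276.1   50. ]
scene 50 [183.89 187.51] ax [12.55113983 14.20835495] [ 503.7 -274.6   50. ]
scene 50 [183.81 187.55] ax [12.99072075 14.93135738] [ 503.9 -274.8   50. ]
scene 50 [183.76 187.56] ax [13.42696285 15.55606461] [ 504.  -274.9   50. ]
top 107 [276.62 200.91] ax [27.89661598 28.27506638] [588.6   9.9 107. ]
top 120 [276.5  200.72] ax [17.55853462 17.75374794] [588.5  10.2 120. ]
top 107 [276.57 200.98] ax [28.37521362 28.70679092] [588.5  10.1 107. ]
top 120 [276.48 200.75] ax [16.93525887 17.14497185] [588.5  10.2 120. ]
scene 107 [273.02 214.8 ] ax [20.63904572 26.19329262] [591.6  10.  107. ]Traceback (most recent call last):
  File "<stdin>", line 15, in <module>
  File "<stdin>", line 9, in dark
ValueError: max() iterable argument is empty
```

Both views agree to within 3 mm. The cup head is at about (503,-275) and the mixer axis at about (590,10). The plate measures about 42 mm across, so this is the middle mixer.

play_rows:
  motion:
    - {"jaw": 0,"travel": [0.2686,-0.8,0.04],"delta_rot": [0,0,0]}
    - {"jaw": 0,"travel": [0.2686,-0.8,0.04],"delta_rot": [0,0,0]}
    - {"jaw": 0,"travel": [0.2686,-0.8,0.04],"delta_rot": [0,0,0]}
    - {"jaw": 0,"travel": [0.2686,-0.8,0.04],"delta_rot": [0,0,0]}
    - {"jaw": 0,"travel": [0.2686,-0.8,0.04],"delta_rot": [0,0,0]}
    - {"jaw": 0,"travel": [0.2686,-0.8,0.04],"delta_rot": [0,0,0]}
    - {"jaw": 0,"travel": [0.2686,-0.8,0.04],"delta_rot": [0,0,0]}
    - {"jaw": 0,"travel": [0.2686,-0.8,0.04],"delta_rot": [0,0,0]}
  squeeze: 40

```text
time_s: 0.77
ee_pos: [340.1, 207.6, 241.2]
orientation: [0.653, 3.073, -0.0]
ft_force: [1.1, -0.5, -0.1]
finger_gap: 92.0
grasp_force: 0.0
```

play_rows:
  motion:
    - {"jaw": 0,"travel": [0.1628,-0.483,0.02],"delta_rot": [0,0,0]}
    - {"jaw": 0,"travel": [0.1628,-0.483,0.02],"delta_rot": [0,0,0]}
    - {"jaw": 0,"travel": [0.1628,-0.483,0.02],"delta_rot": [0,0,0]}
    - {"jaw": 0,"travel": [0.1628,-0.483,0.02],"delta_rot": [0,0,0]}
    - {"jaw": 0,"travel": [0.1628,-0.483,0.02],"delta_rot": [0,0,0]}
    - {"jaw": 0,"travel": [0.1628,-0.483,0.02],"delta_rot": [0,0,0]}
    - {"jaw": 0,"travel": [0.1628,-0.483,0.02],"delta_rot": [0,0,0]}
    - {"jaw": 0,"travel": [0.1628,-0.483,0.02],"delta_rot": [0,0,0]}

```text
time_s: 1.43
ee_pos: [446.7, -108.4, 254.2]
orientation: [-0.656, -3.072, -0.0]
ft_force: [1.1, 0.2, -0.4]
finger_gap: 92.0
grasp_force: 0.0
```

play_rows:
  motion:
    - {"jaw": 0,"travel": [0.0535,-0.159,-0.05],"delta_rot": [0,0,0]}
    - {"jaw": 0,"travel": [0.0535,-0.159,-0.05],"delta_rot": [0,0,0]}
    - {"jaw": 0,"travel": [0.0535,-0.159,-0.05],"delta_rot": [0,0,0]}
    - {"jaw": 0,"travel": [0.0535,-0.159,-0.05],"delta_rot": [0,0,0]}
    - {"jaw": 0,"travel": [0.0535,-0.159,-0.05],"delta_rot": [0,0,0]}
    - {"jaw": 0,"travel": [0.0535,-0.159,-0.05],"delta_rot": [0,0,0]}

```text
time_s: 1.93
ee_pos: [499.4, -266.8, 202.2]
orientation: [-0.658, -3.068, -0.003]
ft_force: [0.6, 0.3, -0.1]
finger_gap: 91.9
grasp_force: 0.0
```

play_rows:
  motion:
    - {"jaw": 0,"travel": [0.003,-0.0075,-0.12],"delta_rot": [0,0,0]}
    - {"jaw": 0,"travel": [0.003,-0.0075,-0.12],"delta_rot": [0,0,0]}
    - {"jaw": 0,"travel": [0.003,-0.0075,-0.12],"delta_rot": [0,0,0]}
    - {"jaw": 0,"travel": [0.003,-0.0075,-0.12],"delta_rot": [0,0,0]}
    - {"jaw": 0,"travel": [0.003,-0.0075,-0.12],"delta_rot": [0,0,0]}
    - {"jaw": 0,"travel": [0.003,-0.0075,-0.12],"delta_rot": [0,0,0]}

```text
time_s: 2.43
ee_pos: [504.6, -272.8, 87.3]
orientation: [0.652, 3.07, -0.002]
ft_force: [1.0, -0.4, 1.4]
finger_gap: 92.1
grasp_force: 0.0
```

Run:
```python
from h import *
o=bot.observe();print(o['ee_pos'],o['orientation'],o['q'])
s=grab('scene','s1.png');t=grab('top','t1.png')
c=lambda i,u,v,r:cv2.resize(i[v-r:v+r,u-r:u+r,::-1],(390,390),interpolation=cv2.INTER_CUBIC)
cv2.imwrite('pics/z1.png',np.hstack([c(t,387,236,45),c(s,187,180,45)]))
```

```text
[ 504.57218507 -272.82551182   87.34928434] [ 6.52418451e-01  3.06976013e+00 -2.49756412e-03] [-7.06348619e-01  2.97163979e-01  1.72277694e+00  1.76476884e-04
  1.11802046e+00 -1.85839221e+00]
```

View pics/z1.png

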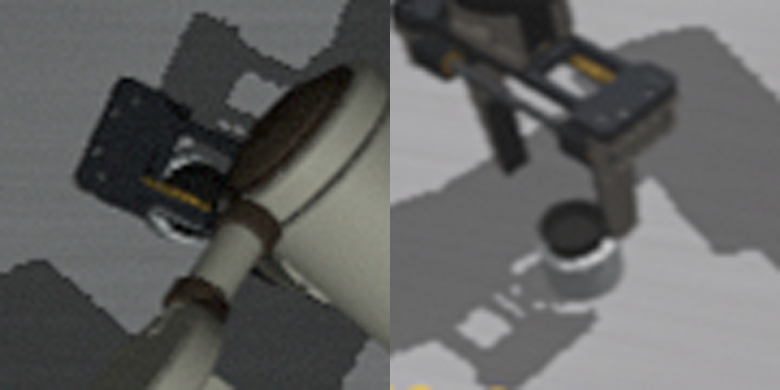

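The head sits between the fingers in both views, so I'll descend and grip.

play_rows:
  motion:
    - {"jaw": 0,"travel": [-0.001,-0.002,-0.035],"delta_rot": [0,0,0]}
    - {"jaw": 0,"travel": [-0.001,-0.002,-0.06],"delta_rot": [0,0,0]}
    - {"jaw": 0,"travel": [-0.001,-0.002,-0.071],"delta_rot": [0,0,0]}
    - {"jaw": 0,"travel": [-0.001,-0.002,-0.071],"delta_rot": [0,0,0]}
    - {"jaw": 0,"travel": [-0.001,-0.002,-0.071],"delta_rot": [0,0,0]}

```text
time_s: 2.95
ee_pos: [503.2, -275.4, 15.1]
orientation: [0.654, 3.071, -0.001]
ft_force: [0.8, 0.3, 0.9]
finger_gap: 92.2
grasp_force: 0.0
```

play_rows:
  motion:
    - {"jaw": 0.3,"travel": [0,0,0],"delta_rot": [0,0,0]}
    - {"jaw": 0.6,"travel": [0,0,0],"delta_rot": [0,0,0]}
    - {"jaw": 1,"travel": [0,0,0],"delta_rot": [0,0,0]}
    - {"jaw": 1,"travel": [0,0,0],"delta_rot": [0,0,0]}
    - {"jaw": 1,"travel": [0,0,0],"delta_rot": [0,0,0]}
    - {"jaw": 1,"travel": [0,0,0],"delta_rot": [0,0,0]}
    - {"jaw": 1,"travel": [0,0,0],"delta_rot": [0,0,0]}
    - {"jaw": 1,"travel": [0,0,0],"delta_rot": [0,0,0]}

```text
time_s: 3.62
ee_pos: [502.3, -275.0, 13.7]
orientation: [0.654, 3.073, -0.001]
ft_force: [-1.4, -0.0, 3.1]
finger_gap: 52.0
grasp_force: 40.0
```

play_rows:
  motion:
    - {"jaw": 1,"travel": [0,0,0.03],"delta_rot": [0,0,0]}
    - {"jaw": 1,"travel": [0,0,0.07],"delta_rot": [0,0,0]}
    - {"jaw": 1,"travel": [0,0,0.11],"delta_rot": [0,0,0]}
    - {"jaw": 1,"travel": [0,0,0.15],"delta_rot": [0,0,0]}
    - {"jaw": 1,"travel": [0,0,0.19],"delta_rot": [0,0,0]}
    - {"jaw": 1,"travel": [0.0087,0.0285,0.19],"delta_rot": [0,0,0]}
    - {"jaw": 1,"travel": [0.0174,0.057,0.19],"delta_rot": [0,0,0]}
    - {"jaw": 1,"travel": [0.029,0.095,0.19],"delta_rot": [0,0,0]}

```text
time_s: 4.28
ee_pos: [531.2, -180.1, 204.0]
orientation: [0.659, 3.071, -0.001]
ft_force: [0.7, 0.8, -2.2]
finger_gap: 51.9
grasp_force: 40.0
```

play_rows:
  motion:
    - {"jaw": 1,"travel": [0.0116,0.038,0],"delta_rot": [0,0,0]}
    - {"jaw": 1,"travel": [0.0232,0.076,0],"delta_rot": [0,0,0]}
    - {"jaw": 1,"travel": [0.0348,0.114,0],"delta_rot": [0,0,0]}
    - {"jaw": 1,"travel": [0.0464,0.152,0],"delta_rot": [0,0,0]}
    - {"jaw": 1,"travel": [0.0545,0.178,0],"delta_rot": [0,0,0]}
    - {"jaw": 1,"travel": [0.058,0.19,0],"delta_rot": [0,0,0]}
    - {"jaw": 1,"travel": [0.058,0.19,0],"delta_rot": [0,0,0]}
    - {"jaw": 1,"travel": [0.058,0.19,0],"delta_rot": [0,0,0]}

```text
time_s: 4.95
ee_pos: [588.8, 10.0, 202.8]
orientation: [-0.653, -3.072, 0.001]
ft_force: [-0.5, -0.1, -1.2]
finger_gap: 51.6
grasp_force: 40.0
```

Run:
```python
from h import *
for i in range(2):
    s=grab('scene','s2.png'); t=grab('top','t2.png'); o=bot.observe();print(o['ee_pos'],o['ft_force'],o['orientation'])
for z in(189,223,239):print(proj('scene',[590,10,z]),proj('top',[590,10,z]))
c=lambda i,u,v,r:cv2.resize(i[v-r:v+r,u-r:u+r,::-1],(390,390),interpolation=cv2.INTER_CUBIC)
cv2.imwrite('pics/z2.png',np.hstack([c(t,277,201,35),c(s,273,195,40)]))
```

```text
[588.8412197    8.80072867 203.11385135] [ 0.01152458 -0.2006511  -1.60222455] [-6.56653811e-01 -3.07146915e+00  1.00831639e-03]
[588.96526863   8.70850011 203.3621908 ] [ 0.43546958  0.47074911 -1.08317422] [-6.57698951e-01 -3.07169205e+00  5.04308507e-04]
[273.  191.8] [276.5 198.8]
[272.9 181.5] [276.4 198. ]
[272.9 176.4] [276.4 197.7]
```

View pics/z2.png

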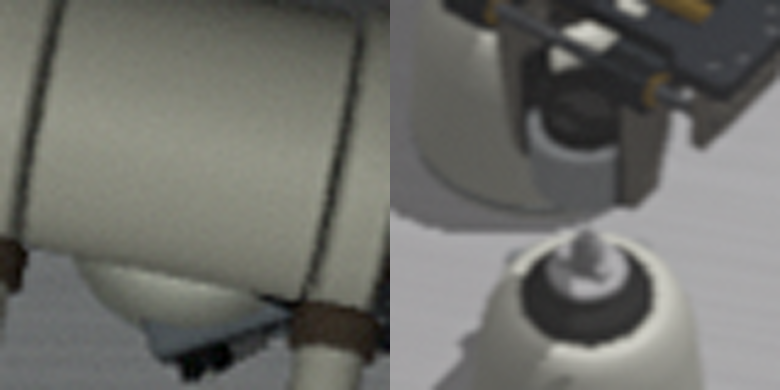

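The head hangs upright just above the shaft tip. The collar centre is at column ≈272.5 and the shaft at ≈273. I'll lower it onto the taper and watch the forces.

play_rows:
  motion:
    - {"jaw": 1,"travel": [0.0005,0.0005,-0.02],"delta_rot": [0,0,0]}
    - {"jaw": 1,"travel": [0.0005,0.0005,-0.035],"delta_rot": [0,0,0]}
    - {"jaw": 1,"travel": [0.0005,0.0005,-0.042],"delta_rot": [0,0,0]}
    - {"jaw": 1,"travel": [0.0005,0.0005,-0.046],"delta_rot": [0,0,0]}
    - {"jaw": 1,"travel": [0.0005,0.0005,-0.05],"delta_rot": [0,0,0]}
    - {"jaw": 1,"travel": [0.0005,0.0005,-0.052],"delta_rot": [0,0,0]}
    - {"jaw": 1,"travel": [0.0005,0.0005,-0.052],"delta_rot": [0,0,0]}

```text
time_s: 5.73
ee_pos: [589.9, 10.5, 151.7]
orientation: [0.655, 3.072, -0.0]
ft_force: [-0.5, 0.4, -1.5]
finger_gap: 51.3
grasp_force: 40.0
```

```bash
cat > st.py <<'E'
from h import *
o=bot.observe()
for k in('time_s','ee_pos','ft_force','moment','q','grasp_force'):print(k,np.round(o[k],3))
E
python3 st.py
```

```text
time_s 5.733
ee_pos [589.896  10.55  151.68 ]
ft_force [-0.542  0.37  -1.517]
moment [ 0.032 -0.006 -0.037]
q [-0.187  0.261  1.628 -0.     1.252 -1.338]
grasp_force 39.999
```

play_rows:
  motion:
    - {"jaw": 1,"travel": [0,0,-0.003],"delta_rot": [0,0,0]}
    - {"jaw": 1,"travel": [0,0,-0.005],"delta_rot": [0,0,0]}
    - {"jaw": 1,"travel": [0,0,-0.007],"delta_rot": [0,0,0]}
    - {"jaw": 1,"travel": [0,0,-0.007],"delta_rot": [0,0,0]}

```text
time_s: 6.07
ee_pos: [589.6, 10.5, 144.2]
orientation: [-0.654, -3.072, 0.001]
ft_force: [-0.5, -2.5, -2.5]
finger_gap: 51.5
grasp_force: 40.0
```

play_rows:
  motion:
    - {"jaw": 1,"travel": [0,0,-0.001],"delta_rot": [0,0,0]}
    - {"jaw": 1,"travel": [0,0,-0.001],"delta_rot": [0,0,0]}
    - {"jaw": 1,"travel": [0,0,-0.001],"delta_rot": [0,0,0]}

```text
time_s: 6.32
ee_pos: [589.6, 10.6, 143.4]
orientation: [-0.655, -3.072, 0.001]
ft_force: [-2.3, -3.4, -0.9]
finger_gap: 51.3
grasp_force: 40.0
```

play_rows:
  motion:
    - {"jaw": 1,"travel": [-0.0005,-0.001,-0.001],"delta_rot": [0,0,0]}
    - {"jaw": 1,"travel": [-0.0005,-0.001,-0.001],"delta_rot": [0,0,0]}
    - {"jaw": 1,"travel": [-0.0005,-0.001,-0.001],"delta_rot": [0,0,0]}

```text
time_s: 6.57
ee_pos: [589.3, 10.2, 142.3]
orientation: [0.655, 3.072, 0.001]
ft_force: [-0.4, 0.1, -1.8]
finger_gap: 51.1
grasp_force: 40.0
```

play_rows:
  motion:
    - {"jaw": 1,"travel": [0,0,-0.001],"delta_rot": [0,0,0]}
    - {"jaw": 1,"travel": [0,0,-0.001],"delta_rot": [0,0,0]}
    - {"jaw": 1,"travel": [0,0,-0.001],"delta_rot": [0,0,0]}

```text
time_s: 6.82
ee_pos: [589.2, 10.0, 141.3]
orientation: [-0.654, -3.073, -0.0]
ft_force: [-0.5, -0.2, -1.9]
finger_gap: 51.9
grasp_force: 40.0
```

play_rows:
  motion:
    - {"jaw": 1,"travel": [0,0,-0.001],"delta_rot": [0,0,0]}
    - {"jaw": 1,"travel": [0,0,-0.001],"delta_rot": [0,0,0]}
    - {"jaw": 1,"travel": [0,0,-0.001],"delta_rot": [0,0,0]}

```text
time_s: 7.07
ee_pos: [589.2, 9.8, 140.4]
orientation: [-0.655, -3.073, -0.0]
ft_force: [0.2, 0.3, -1.9]
finger_gap: 51.8
grasp_force: 40.0
```

play_rows:
  motion:
    - {"jaw": 1,"travel": [0,0,-0.001],"delta_rot": [0,0,0]}
    - {"jaw": 1,"travel": [0,0,-0.001],"delta_rot": [0,0,0]}
    - {"jaw": 1,"travel": [0,0,-0.001],"delta_rot": [0,0,0]}

```text
time_s: 7.32
ee_pos: [589.2, 9.8, 139.4]
orientation: [-0.655, -3.072, -0.0]
ft_force: [-0.6, -0.2, -1.7]
finger_gap: 51.6
grasp_force: 40.0
```

play_rows:
  motion:
    - {"jaw": 1,"travel": [0,0,-0.001],"delta_rot": [0,0,0]}
    - {"jaw": 1,"travel": [0,0,-0.001],"delta_rot": [0,0,0]}
    - {"jaw": 1,"travel": [0,0,-0.001],"delta_rot": [0,0,0]}

```text
time_s: 7.57
ee_pos: [589.2, 9.8, 138.4]
orientation: [-0.655, -3.073, 0.0]
ft_force: [0.3, 0.2, -1.7]
finger_gap: 51.8
grasp_force: 40.0
```

play_rows:
  motion:
    - {"jaw": 1,"travel": [0,0,-0.001],"delta_rot": [0,0,0]}
    - {"jaw": 1,"travel": [0,0,-0.001],"delta_rot": [0,0,0]}
    - {"jaw": 1,"travel": [0,0,-0.001],"delta_rot": [0,0,0]}

```text
time_s: 7.82
ee_pos: [589.2, 9.8, 137.4]
orientation: [-0.654, -3.072, -0.0]
ft_force: [0.4, -0.4, -1.1]
finger_gap: 51.4
grasp_force: 40.0
```

```bash
python3 st.py
python3 - <<'E'
from h import *
s=grab('scene','s3.png')
c=lambda i,u,v,r:cv2.resize(i[v-r:v+r,u-r:u+r,::-1],(600,600),interpolation=cv2.INTER_CUBIC)
cv2.imwrite('pics/z3.png',c(s,273,210,35))
for z in(120,137):print(proj('scene',[616,10,z]))
E
```

```text
time_s 7.817
ee_pos [589.16    9.823 137.358]
ft_force [ 0.368 -0.379 -1.084]
moment [-0.023  0.011  0.075]
q [-0.188  0.275  1.641  0.     1.225 -1.339]
grasp_force 39.999
[270.7 218.8]
[270.6 214.4]
```

View pics/z3.png

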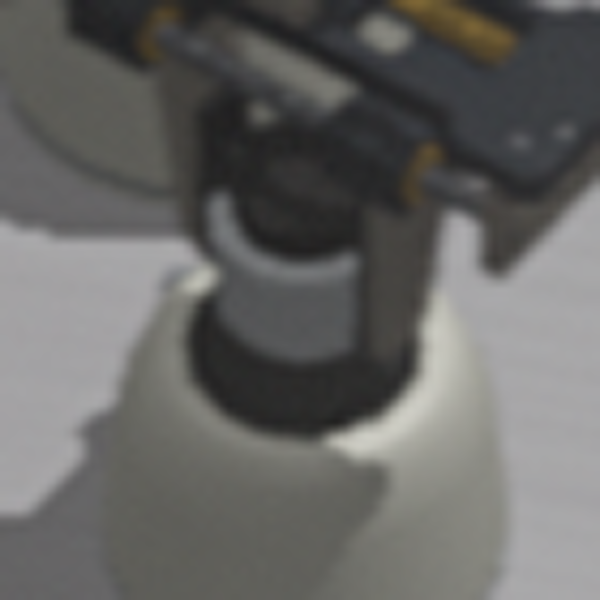

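Run:
```python
from h import *
a=cv2.imread('pics/s2.png');b=cv2.imread('pics/s3.png')
k=lambda i,v,u0:cv2.resize(i[v-22:v+22,u0-22:u0+22],(400,400),interpolation=cv2.INTER_CUBIC)
# centre crops on the projected TCP so a head that is fixed in the hand looks alike
pa=proj('scene',[589.2,9.8,203]);pb=proj('scene',[589.2,9.8,137.4]);print(pa,pb)
A,B=[int(round(x)) for x in pa],[int(round(x)) for x in pb]
cv2.imwrite('pics/z4.png',np.hstack([k(a,A[1],A[0]),k(b,B[1],B[0])]))
for d in(14,10):print(d,'front bottom edge rel. to TCP', proj('scene',[615,12,203-d])-A, proj('scene',[615,12,137.4-d])-B)
print('tip',proj('scene',[601,36,192])-A,proj('scene',[601,36,126.4])-B)
```

```text
[273.  187.4] [273.1 206.1]
14 front bottom edge rel. to TCP [-1.7 12.6] [-1.4 11.8]
10 front bottom edge rel. to TCP [-1.7 11.4] [-1.4 10.7]
tip [9.9 9.1] [9.5 8.4]
```

View pics/z4.png

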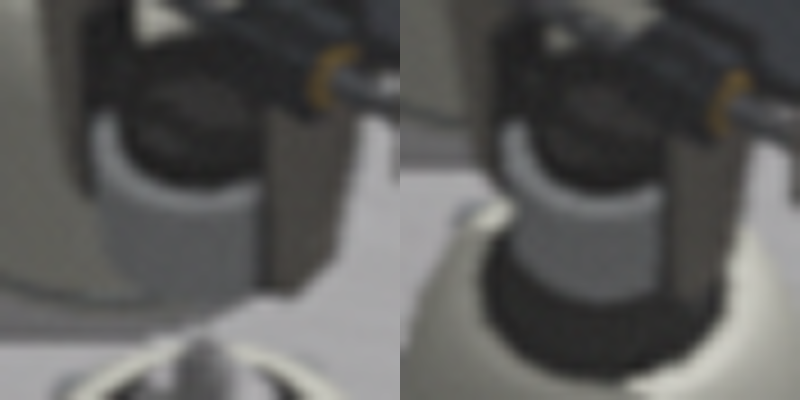

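The head hasn't moved in the hand: the rim and lower edge sit at the same rows in both crops. With the underside already below pin height and no upward force, the keyways are probably aligned. I'll keep going in 1 mm steps.

play_rows:
  motion:
    - {"jaw": 1,"travel": [0,0,-0.001],"delta_rot": [0,0,0]}
    - {"jaw": 1,"travel": [0,0,-0.001],"delta_rot": [0,0,0]}
    - {"jaw": 1,"travel": [0,0,-0.001],"delta_rot": [0,0,0]}

```text
time_s: 8.12
ee_pos: [589.2, 9.8, 136.3]
orientation: [-0.655, -3.072, -0.0]
ft_force: [-0.2, 0.2, -2.2]
finger_gap: 51.5
grasp_force: 40.0
```

play_rows:
  motion:
    - {"jaw": 1,"travel": [0,0,-0.001],"delta_rot": [0,0,0]}
    - {"jaw": 1,"travel": [0,0,-0.001],"delta_rot": [0,0,0]}
    - {"jaw": 1,"travel": [0,0,-0.001],"delta_rot": [0,0,0]}

```text
time_s: 8.37
ee_pos: [589.2, 9.8, 135.4]
orientation: [-0.655, -3.073, 0.0]
ft_force: [0.6, -0.2, -1.4]
finger_gap: 51.6
grasp_force: 40.0
```

play_rows:
  motion:
    - {"jaw": 1,"travel": [0,0,-0.001],"delta_rot": [0,0,0]}
    - {"jaw": 1,"travel": [0,0,-0.001],"delta_rot": [0,0,0]}
    - {"jaw": 1,"travel": [0,0,-0.001],"delta_rot": [0,0,0]}

```text
time_s: 8.62
ee_pos: [589.2, 9.8, 134.4]
orientation: [-0.655, -3.072, 0.0]
ft_force: [-0.4, -0.4, -1.8]
finger_gap: 51.8
grasp_force: 40.0
```

play_rows:
  motion:
    - {"jaw": 1,"travel": [0,0,-0.001],"delta_rot": [0,0,0]}
    - {"jaw": 1,"travel": [0,0,-0.001],"delta_rot": [0,0,0]}
    - {"jaw": 1,"travel": [0,0,-0.001],"delta_rot": [0,0,0]}

```text
time_s: 8.87
ee_pos: [589.4, 9.8, 133.7]
orientation: [0.654, 3.072, 0.0]
ft_force: [-0.1, -0.0, -1.4]
finger_gap: 51.9
grasp_force: 40.0
```

play_rows:
  motion:
    - {"jaw": 1,"travel": [0,0,-0.001],"delta_rot": [0,0,0]}
    - {"jaw": 1,"travel": [0,0,-0.001],"delta_rot": [0,0,0]}
    - {"jaw": 1,"travel": [0,0,-0.001],"delta_rot": [0,0,0]}

```text
time_s: 9.12
ee_pos: [589.4, 9.7, 132.8]
orientation: [0.654, 3.072, 0.0]
ft_force: [-0.5, -0.1, 2.0]
finger_gap: 51.8
grasp_force: 40.0
```

```bash
python3 st.py
```

```text
time_s 9.117
ee_pos [589.415   9.743 132.758]
ft_force [-0.498 -0.115  2.048]
moment [ 0.039  0.065 -0.018]
q [-0.188  0.28   1.645 -0.     1.216 -1.339]
grasp_force 40.0
```

Contact came at TCP z≈133. That puts the underside at about 120, which is the plate itself, so the head is keyed: the pins would have stopped it at about 141. Now I'll press.

play_rows:
  motion:
    - {"jaw": 1,"travel": [0,0,-0.001],"delta_rot": [0,0,0]}
    - {"jaw": 1,"travel": [0,0,-0.002],"delta_rot": [0,0,0]}
    - {"jaw": 1,"travel": [0,0,-0.003],"delta_rot": [0,0,0]}
    - {"jaw": 1,"travel": [0,0,-0.004],"delta_rot": [0,0,0]}
    - {"jaw": 1,"travel": [0,0,-0.005],"delta_rot": [0,0,0]}
    - {"jaw": 1,"travel": [0,0,-0.005],"delta_rot": [0,0,0]}
    - {"jaw": 1,"travel": [0,0,-0.005],"delta_rot": [0,0,0]}

```text
time_s: 9.7
ee_pos: [589.5, 9.7, 128.4]
orientation: [0.654, 3.072, -0.0]
ft_force: [-2.7, 0.4, 7.8]
finger_gap: 51.2
grasp_force: 40.0
```

play_rows:
  motion:
    - {"jaw": 1,"travel": [0.0003,0,-0.001],"delta_rot": [0,0,0]}
    - {"jaw": 1,"travel": [0.0003,0,-0.002],"delta_rot": [0,0,0]}
    - {"jaw": 1,"travel": [0.0003,0,-0.0022],"delta_rot": [0,0,0]}
    - {"jaw": 1,"travel": [0.0003,0,-0.0022],"delta_rot": [0,0,0]}
    - {"jaw": 1,"travel": [0.0003,0,-0.0022],"delta_rot": [0,0,0]}
    - {"jaw": 1,"travel": [0.0003,0,-0.0022],"delta_rot": [0,0,0]}
    - {"jaw": 1,"travel": [0.0003,0,-0.0022],"delta_rot": [0,0,0]}

```text
time_s: 10.28
ee_pos: [589.6, 9.7, 127.6]
orientation: [-0.654, -3.073, 0.001]
ft_force: [-8.0, 1.3, 14.8]
finger_gap: 51.4
grasp_force: 40.0
```

```bash
python3 st.py
```

```text
time_s 10.283
ee_pos [589.567   9.7   127.572]
ft_force [-8.045  1.279 14.75 ]
moment [ 0.176  1.474 -0.028]
q [-1.880e-01  2.870e-01  1.647e+00 -1.000e-03  1.207e+00 -1.339e+00]
grasp_force 40.004
```

play_rows:
  motion:
    - {"jaw": 1,"travel": [-0.0008,0,0],"delta_rot": [0,0,0]}
    - {"jaw": 1,"travel": [-0.0008,0,0],"delta_rot": [0,0,0]}
    - {"jaw": 1,"travel": [-0.0008,0,0],"delta_rot": [0,0,0]}
    - {"jaw": 1,"travel": [-0.0008,0,0],"delta_rot": [0,0,0]}
    - {"jaw": 1,"travel": [-0.0008,0,0],"delta_rot": [0,0,0]}
    - {"jaw": 1,"travel": [-0.0008,0,0],"delta_rot": [0,0,0]}

```text
time_s: 10.78
ee_pos: [589.5, 9.7, 127.6]
orientation: [0.654, 3.071, 0.0]
ft_force: [-5.8, 0.7, 13.5]
finger_gap: 51.0
grasp_force: 40.0
```

```bash
python3 -c "
from station import bot
print(bot.job_done())"
```

```text
the job is handed in; nothing more can be done
None
```

The cup head is keyed onto the middle mixer and held pressed down, with about 15 N on the plate at or near its stop. The keyways happened to line up on the way down, so I didn't need to turn it. I handed the job in at about 11 s and don't know the verdict.

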